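Shut and peg the glaze chest

ROBOT

A 6-joint arm with a two-finger parallel gripper is mounted at the origin on the work surface. World frame = base frame: x ahead of the robot, y to its left, z up, the work surface at z = 0. Lengths are in m, angles in rad, forces in N, time in s.
With the tool pointing down it reaches from about 0.4 to 0.825 m from the base axis. Payload 7 kg.
Tool frame: the origin (TCP) lies between the finger pads; the fingertips stand 8 mm ahead of it and the grasp point (between the pads) lies 11 mm behind it (arm.finger_overhang is the distance from the TCP to the fingertips, in m); z points along the fingers, y is the line along which they close (so a half turn about z gives the same grasp; the last joint's range is limited). The gripper opens to 88 mm and grips with 3 to 60 N. Pads are 19 mm wide; open, the fingers measure 130 mm over their backs; the gripper's body (78 mm by 193 mm) begins 47 mm behind the grasp point.
Start: joints at [-0.863, 0.359, 0.012, 0, -1.224, -0.288], TCP at [0.275, -0.616, 0.235] pointing down, gripper open.
Joint ranges: [-3.07, 3.07], [-1.43, 2.12], [-1.02, 1.25], [-3.03, 1.67], [-3.05, -0], [-3.03, 3.03]. Speed limits (rad/s): [2.39, 2.39, 3.01, 3.14, 3.14, 3.14].

INTERFACE

Orientations are given as [roll, pitch, yaw] about the fixed x, y, z axes, in that order (R = Rz(yaw) Ry(pitch) Rx(roll)).
In Python, from station import arm gives the robot as it stands.
- The arm moves only by the tool move_arm, never from a script. Its argument "rows" is text: rows parted by semicolons, each of 7 numbers parted by spaces: the turn, a rotation vector about the tool's x, y, z in degrees, then the shift along the tool's x, y, z in m, then the finger opening in m, from 0 to 0.0876. A call has 1 to 8 rows; each row shifts and turns the commanded pose from where the row before left it, along the tool's axes as they then stand; what a row does not reach is not made up. A row lasts 1/8 s, in which the tool goes at most 62.5 mm and 10.7 degrees, less where a joint would pass 70% of its speed; a pose out of reach is approached as far as the arm can. A call is refused whole if a number of a shift passes 0.0625 or a number of a turn 10.7, either way. A call with a gripper value outside its range is refused whole. The fingers move at their own pace and stop on an object; "squeeze" is the grip in N (left out, the last holds). Time passes only in rows, so rows that do not move let the fingers close. It gives the time, the measured TCP pose, the force, the opening and the grip force at its end, in the units of the state.
- arm.get_state(): the state, without advancing time (a new reading comes with each control period).
- arm.grab_frame(name): name is "scene" or "top"; returns (picture, depth): 420x560x3 uint8, blue, green, red; 420x560 float32, m along the optical axis (not along the pixel's ray), 0 where there is no reading.
- arm.camera_model(name): a dict with "mtx" (3x3 intrinsics, pixels), "camera_from_world" (4x4, takes a point from world to camera coordinates). Camera axes: x right, y down, z forward; pixel columns grow to the right and rows downward; lengths in m; the calibration is good to about 2 mm. A picture is of the moment at which its call begins. camera_model takes no time and is no camera call.
- arm.job_done(): hands the job in; it is judged then, once.
The state is a dict: "t": time; "q": joint angles; "qd": joint speeds; "joint_efforts": joint torques, N m; "eef_pos": TCP position; "ee_rot": TCP orientation; "force": force on the tool from outside, world axes, zero at the start; "moment": the same for the moment, N m; "width": finger opening in m; "gripper_force": force on a finger pad.
Only numpy, scipy, OpenCV 4.12 (cv2) and the standard library are available. Lean on these libraries where they do the work, as an engineer would, in place of code of your own. Each camera call takes 0.05 s, during which the arm holds its last target. There are 200 camera calls.

TASK

Shut up the glaze chest: lower its lid fully, then swing the steel hasp down over the staple until it lies flat along the front of the chest, and drop the turned wooden peg from the tool block down through the staple to its shoulder, so that the hasp cannot open. Leave the pots and the two turning tools in the block as they are.

Things in the scene. Friction and masses are not known exactly. Their poses are not given: they have to be found in the camera images.
- chest: Wooden chest with jars inside, fixed to the bench: 200 mm deep (its x), 300 mm wide (its y), open body 105 mm high, 123 mm over the closed lid. Origin: centre of its underside. Its +x axis points out of its front, where hasp and staple are; that front looks away from the robot, forward and more or less to the left. z up.
- lid_hinge (a point): Middle of the lid's hinge line at the rear top edge of the chest: 100 mm behind the chest's origin (chest -x), 105 mm up; the line runs along chest y. Axes as the chest's.
- lid (a joint): Lid angle in rad: 0 shut, growing as the front edge rises (starts 0.75 to 1.2, stop at 1.3). The lid is a board 200 mm from hinge to front edge, 300 mm wide, 18 mm thick, its underside passing through the hinge line. Stiff hinge (about 1.35 N m, more than the lid's weight): it stays where it is left and is pushed shut from its outer face, with about 3 to 10 N near the front edge.
- lid_edge (a point): Middle of the lid's front edge, on its outer (upper) face; moves with the lid. Its x axis runs from hinge to front edge, y along the edge, z out of the outer face. A steel leaf 42 mm wide, 45 mm long and 2.5 mm thick lies on the face there; to either side of it the face is bare.
- hasp (a joint): Hasp angle relative to the lid in rad: 0 closed, the strap hanging down along the chest front; pi/2 sticking straight out of the front when the lid is shut; larger points up (starts 1.4 to 2.3, stop at 2.6). Stiff hinge (0.1 N m): it stays where it is left.
- hasp_knuckle (a point): Middle of the hasp's hinge: 5 mm in front of the lid's front edge, 16 mm above the lid's underside (chest x 105 mm, height 121 mm with the lid shut). The axis runs along chest y; knuckle radius 4 mm. The strap is steel, 4 mm thick, centred on the axis, so that when closed its outer face is 7 mm in front of the chest front.
- hasp_tail (a point): Middle of the free end of the strap, 76 mm from the hinge axis. The strap is 42 mm wide. A window 30 mm wide, from 37 to 60 mm from the axis, goes over the staple; a fingertip can fall into it. From hinge to window the strap is solid.
- staple (a point): Where the peg goes: in the opening of the staple, at the height of its bar axis (79 mm above the bench), 22.5 mm in front of the chest front (chest x 122.5 mm, y 0). The staple is a level U of 6 mm round bar standing out 38 mm from the chest front, its opening vertical: 13 mm wide (chest y) and, with the hasp closed, 25 mm long from the strap to the inside of the bow; the bar's top is 3 mm above this point. Axes as the chest's.
- peg: Turned wooden peg, the one with a plain cylindrical grip, about 25 g. Origin on its axis at the shoulder; z along the axis towards the grip. Grip above the shoulder: 20 mm diameter, 44 mm long. Shank below: 8 mm diameter, 40 mm long, with a tapered tip. It starts upright in one of the holes of the tool block, shoulder on the block's top; seated, its shoulder rests on the staple's bars.
- block: Wooden tool block, fixed: 56 mm (its x) by 190 mm (its y) by 52 mm high, three holes of 11 mm, 44 mm deep, in a row along its y at -62, 0 and +62 mm. Origin: centre of its underside. The peg and the two turning tools stand in the holes in any order.
- loop_tool: Bystander: turning tool standing in the block, slim wooden handle, brass ferrule, square wire loop on top; its top is about 82 mm above the block's top. Origin: foot of its handle, in the hole.
- pear_tool: Bystander: the like, with a pointed wire loop; top about 86 mm above the block.
- vase: Bystander: white bottle vase, 78 mm diameter, 110 mm high. Origin: centre of its foot.
- bowl: Bystander: small terracotta bowl, 96 mm diameter, 50 mm high. Origin: centre of its foot.

How it is judged:
On the way, in this order (a step that is already met when the one before it is completed fails the run):
1. the lid is fully shut (value of joint lid below 0.03 rad), for 0.2 s.
2. with the lid shut, the hasp lies closed over the staple (value of joint lid below 0.03 rad and value of joint hasp below 0.12 rad), for 0.2 s.
At the end, for the whole second after the job is handed in: The lid is shut (within 0.03 rad), the hasp is closed (within 0.12 rad), and the peg stands still in the staple, upright within 0.3 rad, its shoulder down on the bars (origin at most 9 mm above the staple's bar axis) and within 12 mm along and 6 mm across of the staple point (all of step 2 and x of peg in the frame of staple between -0.012 and 0.012 m and y of peg in the frame of staple between -0.006 and 0.006 m and z of peg in the frame of staple between -0.003 and 0.009 m and angle between peg's own z axis and vertical below 0.3 rad and linear speed of peg below 0.02 m/s); the robot touches nothing.
It fails at once if a pot is pushed more than 30 mm (distance of any of vase, bowl from where it was at the start of the episode above 0.03 m).
It fails at once if a pot is tipped over (angle between any of vase, bowl's own z axis and vertical above 0.5 rad).
It fails at once if a turning tool is taken out of the block (distance of any of loop_tool, pear_tool from where it was at the start of the episode above 0.025 m).
It also fails if it takes over 70 s, if anything falls off the work surface, if the arm or the gripper's body presses on something with over 40 N, if the wrist force passes 120 N, or if a joint passes its speed limit or range.

## Working session

There is one attempt and no reset: what is moved stays moved. The work goes in short steps, Python scripts to look and compute and a tool call to move; the robot and the scene stay as the last step left them, time stands still between calls to the robot, and variables do not carry over. Pictures are saved under pics/ and viewed, at most 10 in all, crops included, and the job is handed in when it is done.

Besides the shell and the picture viewer there is one more tool, called after "Emit:" as name(argument=value, ...) on one line, values as JSON. move_arm: Moves the arm, as the interface text tells. Its arguments: {"type":"object","properties":{"rows":{"type":"string"},"squeeze":{"type":"number"}},"required":["rows"]}

```bash
mkdir -p pics && cat > h.py <<'E'
import numpy as np, cv2
from station import arm
from scipy.spatial.transform import Rotation as R
def look(n):
    im,d=arm.grab_frame(n); return im,d
def pts(n,d):
    m=arm.camera_model(n);K=m["mtx"];T=np.linalg.inv(m["camera_from_world"])
    v,u=np.mgrid[0:420,0:560]
    c=np.stack([(u-K[0,2])/K[0,0]*d,(v-K[1,2])/K[1,1]*d,d],-1)
    return c@T[:3,:3].T+T[:3,3]
def proj(n,P):
    m=arm.camera_model(n);T=m["camera_from_world"];c=np.atleast_2d(P)@T[:3,:3].T+T[:3,3]
    p=c@np.array(m["mtx"]).T; return p[:,:2]/p[:,2:]
E
python3 - <<'E'
from h import *
for n in("scene","top"):
    im,d=look(n);np.save(n+"_d.npy",d);cv2.imwrite("pics/%s0.png"%n,im)
    m=arm.camera_model(n);T=np.linalg.inv(m["camera_from_world"]);print(n,T.round(3).tolist())
print(arm.get_state())
E
```

```text
scene [[-0.675, 0.539, -0.505, 0.974], [0.738, 0.505, -0.448, 0.422], [0.013, -0.675, -0.738, 0.718], [0.0, 0.0, 0.0, 1.0]]
top [[0.018, -0.994, 0.107, 0.46], [-1.0, -0.016, 0.018, 0.05], [-0.017, -0.107, -0.994, 1.047], [0.0, 0.0, 0.0, 1.0]]
{'t': 0.1, 'q': array([-8.62906699e-01,  3.59352800e-01,  1.11406424e-02, -2.86117471e-04,
       -1.22413214e+00, -2.88066070e-01]), 'qd': array([ 0.00163563, -0.00181934,  0.00176018,  0.00013891,  0.00072503,
       -0.00121229]), 'joint_efforts': array([-1.34716884e-03, -5.84165025e+01,  2.93749791e+01,  7.01562658e+00,
        1.02067858e-02, -7.19893751e-05]), 'eef_pos': array([ 0.2748951 , -0.61600802,  0.23369187]), 'ee_rot': array([ 3.14003204e+00, -1.81917063e-04, -2.72186637e+00]), 'force': array([-0.44117806,  0.58189219,  0.63167381]), 'moment': array([0.03122568, 0.0321261 , 0.03300865]), 'gripper_force': 0.0, 'width': 0.08786753803623731}
```

View pics/scene0.png

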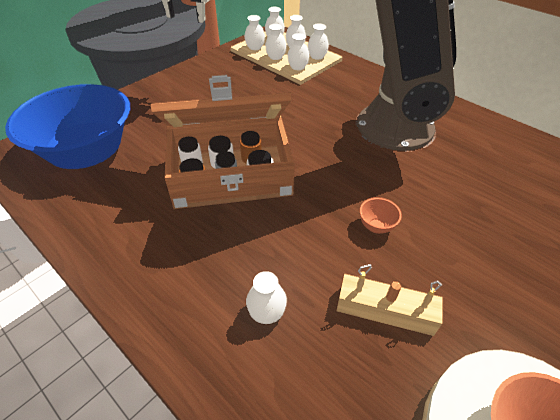

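View pics/top0.png

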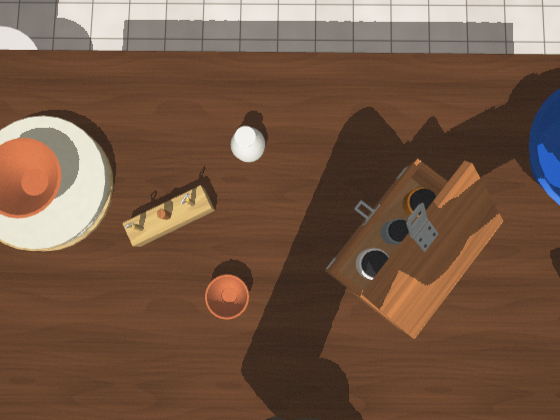

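The scene view shows the chest with its lid open (front at u 168–293, v 170–207), staple at (232,182) and the peg in the block's middle hole at (396,291). The top view shows the chest's upper rim at (418,160)–(328,268), staple near (366,209), the hasp and leaf at (422,228), and the peg at (162,214).

```bash
python3 - <<'E'
from h import *
ds=np.load("scene_d.npy");dt=np.load("top_d.npy");S=pts("scene",ds);T=pts("top",dt)
A=np.concatenate([S.reshape(-1,3),T.reshape(-1,3)])
# front face: plane fit from scene pixels
reg=np.concatenate([S[186:200,182:215].reshape(-1,3),S[186:196,250:275].reshape(-1,3)])
reg=reg[(reg[:,2]>.02)&(reg[:,2]<.1)]
for _ in range(4):
    c=reg.mean(0);u,s,vt=np.linalg.svd(reg-c,full_matrices=False);n=vt[2];r=(reg-c)@n;reg=reg[abs(r)<max(.004,2*r.std())]
n=n*np.sign(n[0]);print("front c",c,"n",n,"std",r.std(),len(reg),"yaw",np.degrees(np.arctan2(n[1],n[0])))
yaw=np.arctan2(n[1],n[0]);ex=np.array([np.cos(yaw),np.sin(yaw),0]);ey=np.array([-ex[1],ex[0],0])
# points near front plane & z .02-.1
m=(abs((A-c)@ex)<.006)&(A[:,2]>.03)&(A[:,2]<.1)&(abs((A-c)@ey)<.25)
y=(A[m]-c)@ey;print("y range",np.percentile(y,[0,.5,1,99,99.5,100]))
mid=(np.percentile(y,.5)+np.percentile(y,99.5))/2
O=c+mid*ey-ex*(.1+0);O[2]=0;print("chest O",O)
L=(A-O)@np.stack([ex,ey,[0,0,1]],1)
# staple
m=(L[:,0]>.108)&(L[:,0]<.16)&(abs(L[:,1])<.04)&(L[:,2]>.06)&(L[:,2]<.1)
print("staple",m.sum(),L[m].min(0),L[m].max(0),np.median(L[m],0))
# lid: outer? face points
m=(L[:,2]>.13)&(L[:,2]<.32)&(abs(L[:,1])<.16)&(L[:,0]<.1)&(L[:,0]>-.15)
q=L[m];print("lid",len(q),q.min(0),q.max(0))
ang=np.arctan2(q[:,2]-.105,q[:,0]+.1);print("ang",np.percentile(ang,[1,10,25,50,75,90,99]))
r=np.hypot(q[:,2]-.105,q[:,0]+.1);print("r",r.max())
np.save("L.npy",q)
# block
m=(abs(T[...,2]-.052)<.006);m[:180]=0;m[250:]=0;m[:,:110]=0;m[:,225:]=0
b=T[m][:,:2].astype(np.float32);print("block",cv2.minAreaRect(b),np.median(T[m][:,2]))
for nm,P in(("T",T),("S",S)):
    f=P.reshape(-1,3);ce=np.array(cv2.minAreaRect(b)[0]);k=(np.linalg.norm(f[:,:2]-ce,axis=1)<.025)&(f[:,2]>.07)
    print(nm,k.sum(),f[k].mean(0) if k.any() else 0,f[k].max(0),f[k].min(0))
# pots
for nm,(v0,v1,u0,u1) in(("vase",(120,165,228,268)),("bowl",(272,322,200,252))):
    f=T[v0:v1,u0:u1].reshape(-1,3);f=f[f[:,2]>.03];print(nm,f.min(0),f.max(0))
for n in("scene","top"):
    im=cv2.imread("pics/%s0.png"%n);
E
```

```text
front c [ 0.58800106 -0.14585494  0.04170171] n [6.12261698e-01 7.90654975e-01 5.68126949e-04] std 0.001171274659979984 634 yaw 52.24677410080748
y range [-0.11056546 -0.10899185 -0.1074616   0.18605587  0.18754871  0.19089321]
chest O [ 0.49571919 -0.20087176  0.        ]
staple 157 [ 0.10814889 -0.01245256  0.07573958] [0.13951451 0.01460316 0.08531475] [0.12619225 0.00135493 0.08064593]
lid 13707 [-0.10550983 -0.14974883  0.13000547] [0.07160798 0.15121675 0.31997851]
ang [0.6847012  0.75315545 0.82969802 0.88806317 0.97127751 1.15840689
 1.59033268]
r 0.2744496733353888
block ((0.5488188862800598, 0.3186771869659424), (0.057502519339323044, 0.19069340825080872), 27.12954330444336) 0.05182909046991291
T 94 [0.54837799 0.31589812 0.0910056 ] [0.55860864 0.32715743 0.0984627 ] [0.53932465 0.30886661 0.07024219]
S 148 [0.5572463  0.3211574  0.08793433] [0.56412698 0.33019242 0.09655529] [0.54512815 0.310113   0.07014713]
vase [0.45962698 0.05023627 0.03024876] [0.7491711  0.18405041 1.04731537]
bowl [0.32874451 0.05023627 0.03002075] [0.45962698 0.22811542 1.04731537]
```

```bash
python3 - <<'E'
import cv2,numpy as np
a=cv2.imread("pics/scene0.png")[75:215,140:310];b=cv2.imread("pics/top0.png")[150:345,320:510]
a=cv2.resize(a,None,fx=2.3,fy=2.3,interpolation=2);b=cv2.resize(b,None,fx=2.1,fy=2.1,interpolation=2)
c=np.zeros((420,800,3),np.uint8);c[:a.shape[0],:a.shape[1]]=a;c[:b.shape[0],395:395+b.shape[1]]=b;cv2.imwrite("pics/c1.png",c)
E
```

```text
(no output)
```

View pics/c1.png

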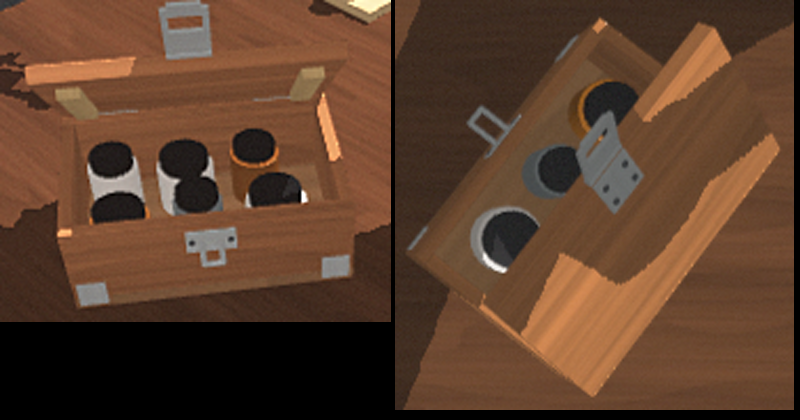

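The crop shows the hasp sticking up off the lid's edge, its window near the tip, and the staple centred below on the chest front. Lid angle next, then the moves.

```bash
cat >> h.py <<'E'
yaw=np.radians(52.25);ex=np.array([np.cos(yaw),np.sin(yaw),0]);ey=np.array([-ex[1],ex[0],0])
O=np.array([.4957,-.2009,0]);C=np.stack([ex,ey,[0,0,1]],1)
def W(p): return O+C@np.array(p,float)
def go(p,yawdeg,tip=True):
    "print move to place fingertip (or TCP) at world p with tool yaw"
    s=arm.get_state();Rc=R.from_euler('xyz',s['ee_rot']);Rt=R.from_euler('xyz',[np.pi,0,np.radians(yawdeg)])
    p=np.array(p,float)+([0,0,.008] if tip else 0)
    print("t%.2f"%s['t'],"rotvec",np.degrees((Rc.inv()*Rt).as_rotvec()).round(1),"shift before-turn axes",Rc.inv().apply(p-s['eef_pos']).round(4),"after-turn axes",Rt.inv().apply(p-s['eef_pos']).round(4),"F",s['force'].round(1),"w",round(s['width'],4))
E
python3 - <<'E'
from h import *
dt=np.load("top_d.npy");T=pts("top",dt);f=T[150:345,320:510].reshape(-1,3);L=(f-O)@C
for a,b in((30,140),(-140,-30)):
    m=(L[:,1]>a/1e3)&(L[:,1]<b/1e3)&(L[:,2]>.16)&(L[:,0]<.06);q=L[m];p=np.polyfit(q[:,0],q[:,2],1);r=q[:,2]-np.polyval(p,q[:,0])
    k=abs(r)<.006;p=np.polyfit(q[k,0],q[k,2],1);print(len(q),k.sum(),p,np.arctan(p[0]),q[k].max(0))
m=(abs(L[:,1])<.02)&(L[:,2]>.24);print(L[m].max(0)); q=L[m];q=q[np.argsort(-q[:,2])][::15][:12];print(q.round(3))
th=.85
for th in(.8,.9,1.0):
  print(th,[-.1+.2*np.cos(th)-.018*np.sin(th),.105+.2*np.sin(th)+.018*np.cos(th)])
go(W([0,-.08,.33]),142.25)
go(W([0,.08,.33]),142.25)
E
```

```text
3236 2942 [0.91800567 0.22655978] 0.7426743918028519 [0.03676744 0.13998678 0.2573254 ]
3072 2780 [0.91664241 0.22604254] 0.7419340890863105 [ 0.03738831 -0.03010979  0.25675177]
[0.06971123 0.01988103 0.32850188]
[[ 0.067 -0.009  0.329]
 [ 0.066  0.002  0.327]
 [ 0.068 -0.01   0.326]
 [ 0.069  0.012  0.324]
 [ 0.067 -0.01   0.323]
 [ 0.064  0.01   0.321]
 [ 0.062 -0.013  0.319]
 [ 0.062  0.008  0.317]
 [ 0.06  -0.013  0.313]
 [ 0.054 -0.015  0.303]
 [ 0.051 -0.018  0.295]
 [ 0.049  0.005  0.292]]
0.8 [np.float64(0.02642893223324167), np.float64(0.26101193894815355)]
0.9 [np.float64(0.010222109280838172), np.float64(0.2728543613543687)]
1.0 [np.float64(-0.0070860165529141855), np.float64(0.2830196384672058)]
t0.10 rotvec [ 0.1 -0.1 61.8] shift before-turn axes [-0.4086  0.2188 -0.104 ] after-turn axes [-0.0005  0.4634 -0.1043] F [-0.4  0.6  0.6] w 0.0879
t0.10 rotvec [ 0.1 -0.1 61.8] shift before-turn axes [-0.333   0.3598 -0.1038] after-turn axes [ 0.1595  0.4634 -0.1043] F [-0.4  0.6  0.6] w 0.0879
```

Emit:
move_arm(rows="0 0 10.3 0 0 -0.013 0; 0 0 10.3 0 0 -0.018 0; 0 0 10.3 0 0 -0.018 0; 0 0 10.3 0 0 -0.018 0; 0 0 10.3 0 0 -0.018 0; 0 0 10.3 0 0 -0.018 0; 0 0 0 0 0.03 0 0; 0 0 0 0 0.05 0 0")

```text
t: 1.1
eef_pos: [0.3238, -0.553, 0.3367]
ee_rot: [3.141, -0.001, 2.48]
force: [1.2, 0.5, 0.3]
width: 0.0132
gripper_force: 0.0
```

Emit:
move_arm(rows="0 0 0 0 0.05 0 0; 0 0 0 0 0.05 0 0; 0 0 0 0 0.05 0 0; 0 0 0 0 0.05 0 0; 0 0 0 0 0.05 0 0; 0 0 0 0 0.05 0 0; 0 0 0 0 0.05 0 0; 0 0 0 0 0 0 0")

```text
t: 2.1
eef_pos: [0.5399, -0.2737, 0.3367]
ee_rot: [-3.142, -0.001, 2.486]
force: [0.1, -0.0, -1.0]
width: 0.0003
gripper_force: 0.0
```

```bash
python3 - <<'E'
from h import *
# tip centre path for forward corner r=.185
x0=None
for th in np.linspace(.78,-.01,9):
    x=-.1+.185*np.cos(th)-.018*np.sin(th)-.021;z=.105+.185*np.sin(th)+.018*np.cos(th)
    if x0: print(round(th,2),"dx %.4f dz %.4f"%(x-x0[0],z-x0[1]))
    else: print(x,z);go(W([x,-.08,z]),142.25)
    x0=(x,z)
E
```

```text
-0.0021400250133360825 0.2479031362362969
t2.10 rotvec [-0.  -0.1  0.2] shift before-turn axes [-0.0007  0.0284  0.0808] after-turn axes [-0.0005  0.0284  0.0808] F [ 0.1 -0.  -1. ] w 0.0003
0.68 dx 0.0135 dz -0.0124
0.58 dx 0.0122 dz -0.0137
0.48 dx 0.0108 dz -0.0148
0.38 dx 0.0093 dz -0.0158
0.29 dx 0.0077 dz -0.0167
0.19 dx 0.0060 dz -0.0173
0.09 dx 0.0043 dz -0.0178
-0.01 dx 0.0025 dz -0.0182
```

Emit:
move_arm(rows="0 0 0 0 0.014 0.027 0; 0 0 0 0 0.014 0.027 0; 0 0 0 0 0 0.020 0; 0 0 0 0 0.006 0.007 0; 0 0 0 0 0.007 0.006 0; 0 0 0 0 0.006 0.007 0; 0 0 0 0 0.006 0.007 0; 0 0 0 0 0 0 0")

```text
t: 3.1
eef_pos: [0.5712, -0.234, 0.2362]
ee_rot: [3.141, -0.0, 2.483]
force: [0.5, -0.3, -0.1]
width: 0.0003
gripper_force: 0.0
```

```bash
python3 - <<'E'
from h import *
s=arm.get_state();print(s['force'],s['moment'],((s['eef_pos']-O)@C))
im,d=look("top");T=pts("top",d);f=T[130:345,300:520].reshape(-1,3);L=(f-O)@C
m=(L[:,1]>.03)&(L[:,1]<.14)&(L[:,2]>.14)&(L[:,0]<.1);q=L[m];p=np.polyfit(q[:,0],q[:,2],1);print(p,np.arctan(p[0]))
E
```

```text
[ 0.52016453 -0.30064485 -0.10752956] [-0.06352319 -0.0217469   0.00582264] [ 0.0200654  -0.07990663  0.23617215]
[0.39461672 0.6666128 ] 0.37585702441769225
```

```bash
python3 - <<'E'
from h import *
a,d=look("scene");cv2.imwrite("pics/s1.png",cv2.resize(a[40:220,120:360],None,fx=3,fy=3))
T=pts("scene",d)
b,d=look("top");T=pts("top",d);f=T[130:345,300:540].reshape(-1,3);L=(f-O)@C
m=(L[:,1]>.04)&(L[:,1]<.14)&(L[:,2]>.125)&(L[:,0]<.12)&(L[:,0]>-.1);q=L[m]
for x in np.arange(-.1,.11,.02):
    k=abs(q[:,0]-x)<.005;print(round(x,2),k.sum(),np.median(q[k,2]) if k.any() else 0)
E
```

```text
-0.1 0 0
-0.08 0 0
-0.06 0 0
-0.04 0 0
-0.02 0 0
0.0 0 0
0.02 0 0
0.04 102 0.6953131346188537
0.06 367 0.6833637770727843
0.08 649 0.7080057872400151
0.1 1002 0.7039536662936264
```

View pics/s1.png

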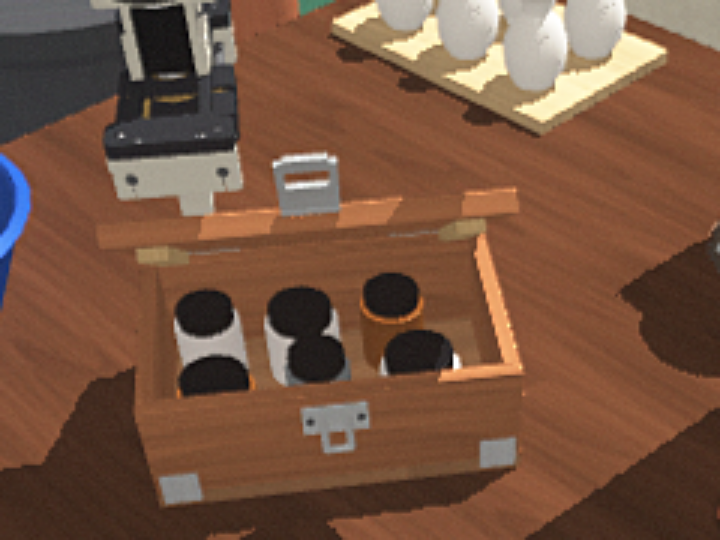

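The lid is coming down under the fingertips to the left of the hasp (tip at about (196,210) in the crop), and the hasp stands clear of the gripper. I'll carry on along the arc.

Emit:
move_arm(rows="0 0 0 0 0.005 0.008 0; 0 0 0 0 0.005 0.008 0; 0 0 0 0 0.005 0.008 0; 0 0 0 0 0.004 0.008 0; 0 0 0 0 0.004 0.008 0; 0 0 0 0 0.003 0.008 0; 0 0 0 0 0.003 0.009 0; 0 0 0 0 0.003 0.009 0")

```text
t: 4.25
eef_pos: [0.5904, -0.209, 0.1698]
ee_rot: [-3.142, -0.0, 2.483]
force: [2.3, 1.7, 2.7]
width: 0.0004
gripper_force: 1.3
```

Emit:
move_arm(rows="0 0 0 0 0.002 0.009 0; 0 0 0 0 0.002 0.009 0; 0 0 0 0 0.001 0.009 0; 0 0 0 0 0.001 0.008 0; 0 0 0 0 0 0.004 0; 0 0 0 0 0 0 0; 0 0 0 0 0 0 0")

```text
t: 5.12
eef_pos: [0.5936, -0.2045, 0.1314]
ee_rot: [-3.141, -0.001, 2.483]
force: [-0.0, 0.5, 1.6]
width: 0.0005
gripper_force: 0.9
```

Emit:
move_arm(rows="0 0 0 0 0 0.003 0; 0 0 0 0 0 0.002 0; 0 0 0 0 0 0 0; 0 0 0 0 0 0 0")

```text
t: 5.62
eef_pos: [0.5937, -0.2045, 0.1311]
ee_rot: [3.142, 0.002, 2.484]
force: [-12.4, 8.5, 32.3]
width: 0.0004
gripper_force: 16.5
```

Emit:
move_arm(rows="0 0 0 0 0 -0.02 0; 0 0 0 0 0 -0.04 0; 0 0 -10 0 0 -0.04 0; 0 0 -10 0 0 0 0; 0 0 -10 0 0 0 0; 0 0 -10 0 0 0 0; 0 0 -10 0 0 0 0; 0 0 -10 0 0 0 0")

```text
t: 6.62
eef_pos: [0.5935, -0.2046, 0.226]
ee_rot: [3.141, -0.001, -2.748]
force: [-0.1, -0.3, -0.2]
width: 0.0008
gripper_force: 0.0
```

Emit:
move_arm(rows="0 0 -10 0 0 0 0; 0 0 -10 0 0 0 0; 0 0 -10 0 0 0 0; 0 0 0 0 0 0 0")

```text
t: 7.12
eef_pos: [0.5936, -0.2046, 0.2261]
ee_rot: [3.141, -0.001, -2.231]
force: [-0.4, -0.6, -0.5]
width: 0.0006
gripper_force: 0.0
```

```bash
python3 - <<'E'
from h import *
go(W([.139,0,.18]),-127.75)
d=look("top")[1];T=pts("top",d);f=T[100:380,250:545].reshape(-1,3);L=(f-O)@C
m=(abs(L[:,1])<.14)&(L[:,0]<.08)&(L[:,0]>-.08)&(L[:,2]<.14)&(L[:,2]>.05);print("lidz",np.median(L[m,2]),m.sum(), np.polyfit(L[m,0],L[m,2],1))
m=(abs(L[:,1])<.03)&(L[:,0]<.2)&(L[:,0]>.103)&(L[:,2]<.19)&(L[:,2]>.1);q=L[m];q=q[np.argsort(q[:,0])];print(m.sum(),q[::max(1,len(q)//12)].round(3))
print("leaf/strap y",q[:,1].min(),q[:,1].max())
d=look("scene")[1];T=pts("scene",d);L=(T.reshape(-1,3)-O)@C
m=(abs(L[:,1])<.03)&(L[:,0]<.16)&(L[:,0]>.112)&(L[:,2]<.09)&(L[:,2]>.074);q=L[m];print("staple",m.sum(),q.min(0),q.max(0),np.median(q,0))
E
```

```text
t7.12 rotvec [ 0.  -0.  -0.1] shift before-turn axes [-0.0818  0.0798  0.0381] after-turn axes [-0.0819  0.0797  0.0381] F [-0.4 -0.6 -0.5] w 0.0006
lidz 0.1230655436990632 2473 [-0.00180678  0.12296054]
0 []Traceback (most recent call last):
  File "<stdin>", line 6, in <module>
    return umr_minimum(a, axis, None, out, keepdims, initial, where)
ValueError: zero-size array to reduction operation minimum which has no identity
```

Emit:
move_arm(rows="0 0 0 -0.02 0.02 0 0; 0 0 0 -0.03 0.03 0 0; 0 0 0 -0.03 0.03 0 0; 0 0 0 -0.0075 0 0.02 0; 0 0 0 0 0 0.03 0; 0 0 0 0 0 0.015 0; 0 0 0 0 0 0.01 0; 0 0 0 0 0 0.01 0")

```text
t: 8.18
eef_pos: [0.5848, -0.0863, 0.1417]
ee_rot: [-3.141, 0.001, -2.231]
force: [-0.9, 3.4, 1.4]
width: 0.0005
gripper_force: 1.4
```

```bash
python3 - <<'E'
from h import *
s=arm.get_state();print(s['force'],((s['eef_pos']-O)@C))
a,d=look("scene");b=a[60:220,120:330];cv2.imwrite("pics/s2.png",cv2.resize(b,None,fx=3.5,fy=3.5,interpolation=2))
E
```

```text
[-0.92228269  3.38005268  1.37017937] [ 0.14518724 -0.00027745  0.14169005]
```

View pics/s2.png

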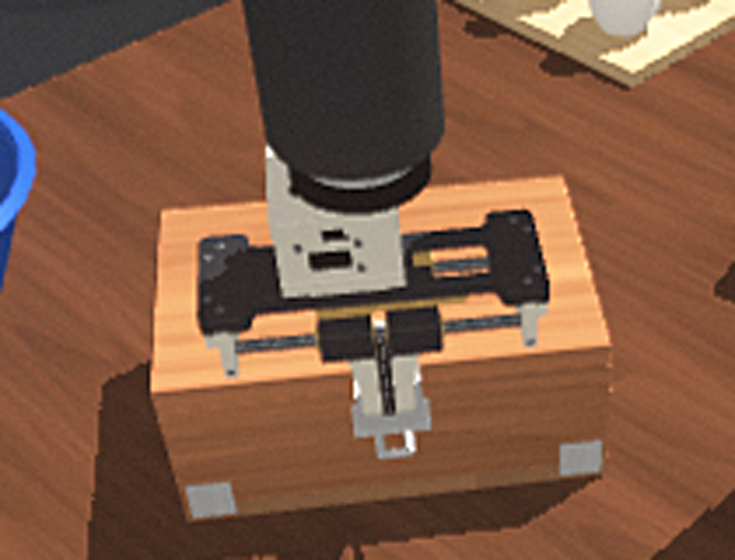

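The closed fingers are on the strap in front of the lid, with the staple at (395,441) below it. The strap is being pushed down, so I'll follow its arc.

Emit:
move_arm(rows="0 0 0 0 0 0.005 0; 0 0 0 0 0 0.006 0; 0 0 0 0 0 0.006 0; 0 0 0 0.001 0 0.006 0; 0 0 0 0.001 0 0.003 0; 0 0 0 0.002 0 0.003 0; 0 0 0 0.003 0 0.004 0; 0 0 0 0 0 0 0")

```text
t: 9.22
eef_pos: [0.5797, -0.0919, 0.1082]
ee_rot: [3.141, -0.0, -2.23]
force: [1.1, 0.9, -0.3]
width: 0.0004
gripper_force: 0.5
```

Emit:
move_arm(rows="0 0 0 0.002 0 0.002 0; 0 0 0 0.002 0 0.002 0; 0 0 0 0.0025 0 0.002 0; 0 0 0 0.0025 0 0.001 0; 0 0 0 0.0025 0 0.001 0; 0 0 0 0.003 0 0.001 0; 0 0 0 0.003 0 0 0; 0 0 0 0 0 0 0")

```text
t: 10.22
eef_pos: [0.569, -0.1059, 0.0995]
ee_rot: [3.141, -0.0, -2.23]
force: [1.5, 2.9, -2.3]
width: 0.0002
gripper_force: 1.2
```

```bash
python3 - <<'E'
from h import *
s=arm.get_state();print(s['force'],((s['eef_pos']-O)@C))
E
```

```text
[ 1.54139029  2.90470133 -2.27079663] [0.12001112 0.00022585 0.09946607]
```

Emit:
move_arm(rows="0 0 0 0.002 0 0 0; 0 0 0 0.002 0 0 0; 0 0 0 0.002 0 0 0; 0 0 0 0 0 0 0; 0 0 0 0 0 0 0")

```text
t: 10.85
eef_pos: [0.5683, -0.1072, 0.0996]
ee_rot: [-3.14, 0.006, -2.229]
force: [8.2, 18.4, -7.8]
width: 0.0009
gripper_force: 9.9
```

```bash
python3 - <<'E'
from h import *
s=arm.get_state();print(s['force'],s['force']@ex,((s['eef_pos']-O)@C))
E
```

```text
[ 8.2241653  18.37621317 -7.75097595] 19.564856270791953 [ 1.18571371e-01 -1.53549510e-05  9.96222457e-02]
```

Emit:
move_arm(rows="0 0 0 -0.004 0 0 0; 0 0 0 -0.008 0 0 0; 0 0 0 -0.004 0 -0.02 0; 0 0 0 0 0 -0.05 0; 0 0 0 0 0 -0.05 0; 0 0 -10.5 0 0 -0.01 0.04; 0 0 -10.5 0 0 0 0.05; 0 0 -10.5 0 0 0 0.06")

```text
t: 11.85
eef_pos: [0.5749, -0.0983, 0.2299]
ee_rot: [3.141, -0.001, -1.674]
force: [-0.5, -0.3, -0.7]
width: 0.0251
gripper_force: 0.0
```

Emit:
move_arm(rows="0 0 -10.5 0 0 0 0.06; 0 0 -10.5 0 0 0 0.06; 0 0 -10.5 0 0 0 0.06; 0 0 -1.8 0 0 0 0.06; 0 0 0 0 0 0 0.06")

```text
t: 12.48
eef_pos: [0.5752, -0.098, 0.2296]
ee_rot: [3.141, -0.0, -1.102]
force: [0.0, 1.1, -0.2]
width: 0.0595
gripper_force: 0.0
```

```bash
python3 - <<'E'
from h import *
go([.549,.3185,.17],-62.9)
E
```

```text
t12.47 rotvec [ 0.  -0.  -0.2] shift before-turn axes [-0.3834 -0.1648  0.0515] after-turn axes [-0.3827 -0.1664  0.0516] F [ 0.   1.1 -0.2] w 0.0595
```

Emit:
move_arm(rows="0 0 0 -0.048 -0.0207 0 0.06; 0 0 0 -0.048 -0.0207 0 0.06; 0 0 0 -0.048 -0.0207 0 0.06; 0 0 0 -0.048 -0.0207 0 0.06; 0 0 0 -0.048 -0.0207 0 0.06; 0 0 0 -0.048 -0.0207 0 0.06; 0 0 0 -0.048 -0.0207 0 0.06; 0 0 0 -0.047 -0.02 0 0.06")

```text
t: 13.48
eef_pos: [0.5478, 0.32, 0.2297]
ee_rot: [3.142, -0.0, -1.102]
force: [1.2, -0.9, 0.5]
width: 0.0601
gripper_force: 0.0
```

```bash
python3 - <<'E'
from h import *
go([.549,.3185,.07],-62.9)
a,d=look("scene");T=pts("scene",d);L=(T-O)@C;b,d2=look("top");L2=(pts("top",d2)-O)@C
m=(abs(L[...,1])<.019)&(L[...,0]<.2)&(L[...,0]>.09)&(L[...,2]<.118)&(L[...,2]>.088);q=L[m];print("strap x",len(q),np.median(q[:,0]));print(np.polyfit(q[:,2],q[:,0],1))
m=(abs(L[...,1])<.02)&(L[...,0]<.16)&(L[...,0]>.113)&(L[...,2]<.09)&(L[...,2]>.07);q=L[m];print("staple S",len(q),q.min(0),q.max(0),q.mean(0))
m=(abs(L2[...,1])<.02)&(L2[...,0]<.16)&(L2[...,0]>.113)&(L2[...,2]<.09)&(L2[...,2]>.07);q=L2[m];print("staple T",len(q),q.min(0),q.max(0),q.mean(0))
A=cv2.resize(a[140:215,190:280],None,fx=4.4,fy=4.4,interpolation=2);B=cv2.resize(b[185:255,340:430],None,fx=4.4,fy=4.4,interpolation=2)
c=np.zeros((340,800,3),np.uint8);c[:A.shape[0],:A.shape[1]]=A;c[:B.shape[0],400:400+B.shape[1]]=B;cv2.imwrite("pics/s3.png",c)
p=np.array([W([.1225,0,.082])]);print(proj("scene",p),proj("top",p))
E
```

```text
t13.47 rotvec [ 0.  -0.  -0.2] shift before-turn axes [ 0.0018 -0.0004  0.1517] after-turn axes [ 0.0019 -0.0004  0.1517] F [ 1.2 -0.9  0.5] w 0.0601
strap x 168 0.10856452998788083
[-0.0885608  0.1176988]
staple S 61 [ 0.11338897 -0.01248014  0.07639228] [0.13966649 0.01217536 0.08240565] [1.28578367e-01 1.11203445e-04 7.97331596e-02]
staple T 77 [ 0.11303309 -0.01086262  0.07720415] [0.13465955 0.01427202 0.08588033] [0.12548042 0.00229359 0.08137232]
[[231.95479965 184.15600444]] [[362.03892714 207.04904469]]
```

View pics/s3.png

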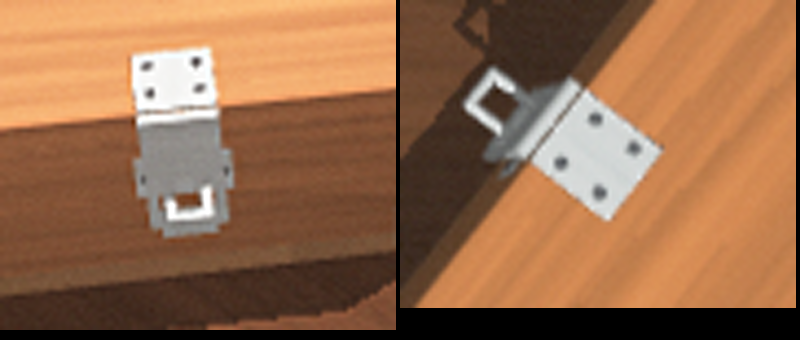

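The hasp lies flat with the staple standing through its window (opening at about (232.7,186.6) in the scene view and (361,206.6) in the top view). Now I'll grasp the peg.

Emit:
move_arm(rows="0 0 0 0.002 0 0.03 0.06; 0 0 0 0 0 0.045 0.06; 0 0 0 0 0 0.045 0.06; 0 0 0 0 0 0.03 0.06; 0 0 0 0 0 0.011 0.06; 0 0 0 0 0 0 0.04; 0 0 0 0 0 0 0.01; 0 0 0 0 0 0 0.01", squeeze=15)

```text
t: 14.58
eef_pos: [0.5496, 0.3171, 0.07]
ee_rot: [-3.139, 0.001, -1.099]
force: [0.2, 0.0, 0.6]
width: 0.0355
gripper_force: 0.0
```

Emit:
move_arm(rows="0 0 0 0 0 0 0.01; 0 0 0 0 0 0 0.01; 0 0 0 0 0 0 0.01; 0 0 0 0 0 0 0.01")

```text
t: 15.08
eef_pos: [0.5503, 0.3176, 0.0695]
ee_rot: [-3.139, 0.0, -1.098]
force: [5.3, 1.9, 4.1]
width: 0.0196
gripper_force: 15.0
```

Emit:
move_arm(rows="0 0 0 0 0 -0.015 0.01; 0 0 0 0 0 -0.035 0.01; 0 0 0 0 0 -0.045 0.01; 0 0 0 0 0 -0.045 0.01; 0 0 0 0 0 -0.03 0.01; 0 0 9 0 0 0 0.01; 0 0 9 0 0 0 0.01; 0 0 9 0 0 0 0.01")

```text
t: 16.08
eef_pos: [0.5476, 0.3157, 0.2373]
ee_rot: [3.138, -0.002, -1.575]
force: [0.7, -0.5, -0.7]
width: 0.0198
gripper_force: 14.9
```

Emit:
move_arm(rows="0 0 9.5 0 0 0 0.01; 0 0 9.5 0 0 0 0.01; 0 0 9.5 0 0 0 0.01; 0 0 9.4 0 0 0 0.01; 0 0 0 0 0 0 0.01; 0 0 0 0 0 0 0.01")

```text
t: 16.82
eef_pos: [0.5485, 0.3162, 0.238]
ee_rot: [3.141, -0.002, -2.228]
force: [0.9, -0.4, -0.1]
width: 0.0198
gripper_force: 14.9
```

```bash
python3 - <<'E'
from h import *
s=arm.get_state();print(s['force'],s['width'],s['eef_pos'],s['ee_rot'])
go(W([.123,.001,.160]),-127.75,False)
E
```

```text
[ 0.91801551 -0.40311857 -0.13727614] 0.019799593429591342 [0.54847412 0.31622397 0.23796285] [ 3.14105441e+00 -1.64150185e-03 -2.22792413e+00]
t16.82 rotvec [ 0.  -0.1  0.1] shift before-turn axes [ 0.3185 -0.2734  0.0783] after-turn axes [ 0.3182 -0.2739  0.078 ] F [ 0.9 -0.4 -0.1] w 0.0198
```

Emit:
move_arm(rows="0 0 0 0.0398 -0.0342 0 0.01; 0 0 0 0.0398 -0.0342 0 0.01; 0 0 0 0.0398 -0.0342 0 0.01; 0 0 0 0.0398 -0.0342 0 0.01; 0 0 0 0.0398 -0.0342 0 0.01; 0 0 0 0.0398 -0.0342 0 0.01; 0 0 0 0.0398 -0.0342 0 0.01; 0 0 0 0.0385 -0.0342 0 0.01")

```text
t: 17.82
eef_pos: [0.57, -0.1033, 0.2386]
ee_rot: [3.141, -0.0, -2.228]
force: [0.1, 0.3, 0.8]
width: 0.0196
gripper_force: 14.9
```

Emit:
move_arm(rows="0 0 0 0 0 0.03 0.01; 0 0 0 0 0 0.03 0.01; 0 0 0 0 0 0.018 0.01; 0 0 0 0 0 0 0.01; 0 0 0 0 0 0 0.01")

```text
t: 18.45
eef_pos: [0.571, -0.1016, 0.1614]
ee_rot: [-3.141, 0.0, -2.23]
force: [-0.5, -0.5, 0.0]
width: 0.0195
gripper_force: 14.9
```

```bash
python3 - <<'E'
from h import *
s=arm.get_state();e=s['eef_pos'];print(s['force'],(e-O)@C)
go(W([.1240,.001,.160]),-127.75,False)
a,d=look("scene");cv2.imwrite("pics/s4.png",cv2.resize(a[125:215,180:290],None,fx=6,fy=6,interpolation=2))
print("expected shoulder, tip, grip in crop px",[((proj("scene",e+[0,0,z])[0]-[180,125])*6).round(0) for z in(-.0175,-.0575,.0)])
print("staple pt",((proj("scene",W([.1225,0,.079]))[0]-[180,125])*6).round(0))
T=pts("scene",d);L=(T-O)@C
m=(abs(L[...,1])<.009)&(L[...,0]<.14)&(L[...,0]>.113)&(L[...,2]<.14)&(L[...,2]>.11);q=L[m];print("shank pts",len(q),q.mean(0) if len(q) else 0)
E
```

```text
[-0.49435752 -0.49307837  0.01474478] [0.12456184 0.00124384 0.16139504]
t18.45 rotvec [-0.  0. -0.] shift before-turn axes [ 0.0006 -0.0002  0.0014] after-turn axes [ 0.0006 -0.0002  0.0014] F [-0.5 -0.5  0. ] w 0.0195
expected shoulder, tip, grip in crop px [array([301., 237.]), array([310., 317.]), array([296., 200.])]
staple pt [312. 361.]
shank pts 33 [0.12971534 0.00044231 0.12472099]
```

View pics/s4.png

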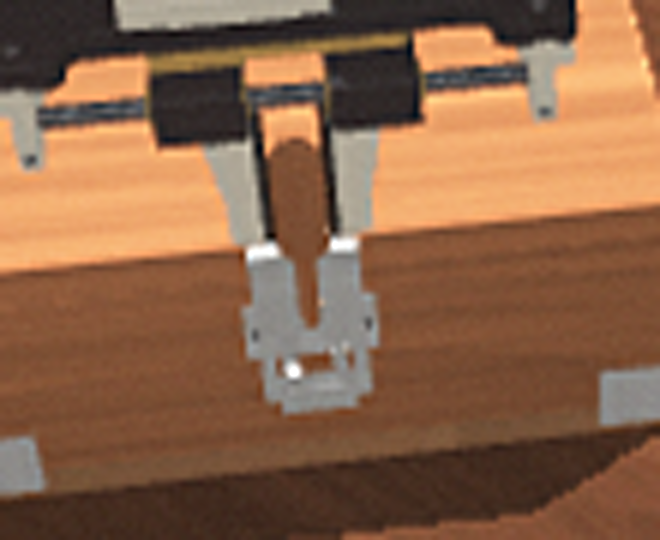

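The peg hangs straight in the fingers, its tip at (311,325) just above the staple opening (around (318,365)). It needs a shift of roughly 0.6 mm along +y before I lower it.

Emit:
move_arm(rows="0 0 0 0.001 0.0006 0 0.01; 0 0 0 0 0 0.007 0.01; 0 0 0 0 0 0.008 0.01; 0 0 0 0 0 0.008 0.01; 0 0 0 0 0 0.004 0.01; 0 0 0 0 0 0.004 0.01; 0 0 0 0 0 0 0.01")

```text
t: 19.38
eef_pos: [0.5693, -0.1021, 0.1293]
ee_rot: [3.141, -0.0, -2.231]
force: [0.2, 0.4, 0.1]
width: 0.0199
gripper_force: 14.9
```

Emit:
move_arm(rows="0 0 0 0 0 0.007 0.01; 0 0 0 0 0 0.007 0.01; 0 0 0 0 0 0.006 0.01; 0 0 0 0 0 0.004 0.01; 0 0 0 0 0 0.003 0.01; 0 0 0 0 0 0.002 0.01; 0 0 0 0 0 0 0.01; 0 0 0 0 0 0 0.01")

```text
t: 20.38
eef_pos: [0.5696, -0.1021, 0.1007]
ee_rot: [-3.141, 0.0, -2.231]
force: [0.5, -0.4, -0.3]
width: 0.0197
gripper_force: 14.9
```

```bash
python3 - <<'E'
from h import *
s=arm.get_state();e=s['eef_pos'];print(s['force'],(e-O)@C)
E
```

```text
[ 0.53143569 -0.37478925 -0.32839573] [0.12335208 0.00207762 0.10073762]
```

Shoulder is about 1 mm above the bars. I'll go down until there's contact, then release.

Emit:
move_arm(rows="0 0 0 0 0 0.001 0.01; 0 0 0 0 0 0.001 0.01; 0 0 0 0 0 0 0.01")

```text
t: 20.75
eef_pos: [0.5698, -0.1022, 0.0992]
ee_rot: [-3.141, 0.0, -2.231]
force: [-1.4, 0.6, 5.1]
width: 0.0194
gripper_force: 15.0
```

Emit:
move_arm(rows="0 0 0 0 0 0 0.024; 0 0 0 0 0 0 0.03; 0 0 0 0 0 0 0.036; 0 0 0 0 0 0 0.036")

```text
t: 21.25
eef_pos: [0.5694, -0.1021, 0.0984]
ee_rot: [3.141, -0.0, -2.231]
force: [0.5, 0.0, -0.7]
width: 0.0354
gripper_force: 0.0
```

Emit:
move_arm(rows="0 0 0 0 0 -0.01 0.036; 0 0 0 0 0 -0.02 0.036; 0 0 0 0 0 -0.03 0.036; 0 0 0 0 0 -0.04 0.036; 0 0 0 0 0 -0.05 0.036; 0 0 0 0.06 0 0 0.036; 0 0 0 0.06 0 0 0.036; 0 0 0 0.06 0 0 0.036")

```text
t: 22.25
eef_pos: [0.4579, -0.2453, 0.2496]
ee_rot: [-3.14, 0.001, -2.23]
force: [1.1, -0.5, 0.4]
width: 0.0356
gripper_force: 0.0
```

```bash
python3 - <<'E'
from h import *
a,d=look("scene");L=(pts("scene",d)-O)@C;b,d2=look("top")
m=(abs(L[...,1])<.014)&(L[...,0]<.15)&(L[...,0]>.109)&(L[...,2]<.14)&(L[...,2]>.088);q=L[m];print("peg",len(q),q.min(0),q.max(0),q.mean(0))
L2=(pts("top",d2)-O)@C;m=(abs(L2[...,1])<.03)&(L2[...,0]<.15)&(L2[...,0]>.109)&(L2[...,2]<.14)&(L2[...,2]>.11);q=L2[m];print("top",len(q),q.mean(0) if len(q) else 0)
A=cv2.resize(a[125:215,180:290],None,fx=3.6,fy=3.6,interpolation=2);B=cv2.resize(b[170:260,320:430],None,fx=3.6,fy=3.6,interpolation=2)
cv2.imwrite("pics/s5.png",np.hstack([A,B]))
E
```

```text
peg 172 [ 0.1090319  -0.01387199  0.08800102] [0.13658184 0.01371383 0.12686028] [ 0.12693867 -0.00021935  0.11009195]
top 0 0
```

View pics/s5.png

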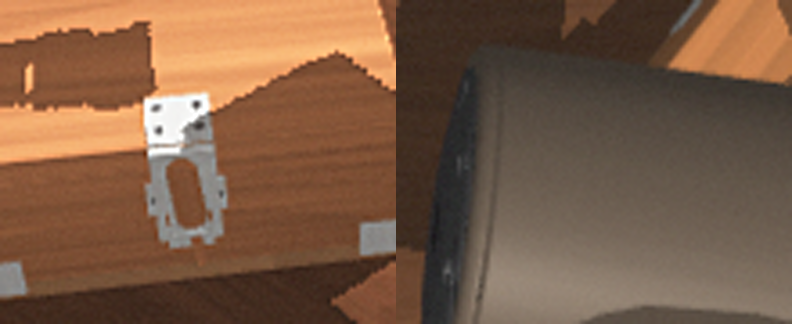

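The peg stands upright in the staple with its shoulder on the bars at about (190,232). Its top is at z ≈ 0.1265 against an expected 0.126, the hasp is flat and the arm is clear.

```bash
python3 -c "
from station import arm
print(arm.job_done())"
```

```text
the job is handed in; nothing more can be done
None
```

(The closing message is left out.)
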